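Hang the saddle caul on the neck jig and knock its locking peg home

TASK

Set the dark U-shaped saddle caul astride the cross beam of the neck jig, so that it hangs level with its web resting on the beam, and let go of it. Then take the mallet, whose handle is pushed under the tool rack, and knock the jig's sprung locking peg, below the beam, fully down with one or more brisk blows of the mallet's head: do not lean on it slowly and do not touch it with the gripper. Finally stand the mallet on the open bench on the end of its head, as it stood before, and leave the other things on the bench undisturbed.

Things in the scene. Friction and masses are not known exactly. Their poses are not given: they have to be found in the camera images.
- jig: Neck jig, brown wood, fixed. Origin: centre of its base's underside. Base 160 (x) x 190 (y) x 20 mm. Two cheeks 90 (x) x 18 (y) mm, 195 mm high, centred at y = +-80 mm (142 mm free between). A light wooden cross beam runs along y between them: 40 (x) x 40 mm, z = 155 to 195 mm. Open at -x and +x below the beam. The locking peg stands on the base at x = y = 0, right under the beam.
- beam_top (a point): Centre of the beam's top face, 195 mm above the jig's origin; axes as the jig's.
- peg (a joint): Travel of the sprung steel locking peg, m: 0 = up, 0.016 = fully down on its stop; it starts within 3 mm of up. It has a spring and a friction catch: it takes about 5 to 7 N to drive and stays where it is driven.
- peg_top (a point): Centre of the top face of the locking peg's head (steel, round, 26 mm across), 56 mm above the bench when up and 40 mm when fully down. A steel collar 48 mm across, top at 30 mm, surrounds the shank.
- saddle: Saddle caul, dark wood, loose, 0.18 kg: an inverted U on two legs. Origin: centre of its underside, z up. Legs 50 mm wide (y), 10 mm thick, inner faces at x = +-26 mm (to go astride the 40 mm beam); web 72 (x) x 50 (y) mm, z = 45 to 65 mm; on top a grip fin 16 mm thick (x), 46 mm long (y), z = 65 to 101 mm.
- saddle_seat (a point): Centre of the underside of the saddle's web, 45 mm above the saddle's origin; it rests on the beam.
- rack: Tool rack, brown wood, fixed. Origin: centre of its underside; open towards its -y side. A board 220 (x) x 160 (y) mm, underside at z = 78 mm, top at 92 mm, on side walls at x = +-103 mm (14 mm thick); back board at y = +87 mm, 200 mm high. Jars and a box stand on the board, up to 165 mm high, at y above -30 mm.
- mallet: Small wooden mallet, 0.3 kg, standing on the end of its head. Origin: centre of the head's underside (striking face), z up. Head 54 (x) x 50 (y) x 60 (z) mm. Level handle towards -x: x = -27 to -177 mm, 20 mm wide (y), 24 mm high, centre line at z = 35 mm. Centre of mass near x = -13 mm. At the start the handle is under the rack's board, only the head sticks out.
- mallet_grip (a point): Point on the centre line of the mallet's handle, 100 mm behind the head's centre, 35 mm above the striking face.
- glue_bottle: Bystander: white bottle with a cap, 60 mm across, 125 mm high. Origin under its centre.
- varnish_jar: Bystander: amber jar, 64 mm across, 80 mm high. Origin under its centre.
- blue_cup: Bystander: blue cup, 70 mm across, 80 mm high. Origin under its centre.
- offcut: Bystander: light wooden offcut, 30 (x) x 100 (y) x 20 mm. Origin under its centre.
- rosette: Bystander: flat wooden ring with a cross bar, 84 mm across, 8 mm high. Origin under its centre.
- sanding_block: Bystander: cork block, 50 (x) x 90 (y) x 35 mm. Origin under its centre.
- pliers: Bystander: pliers lying flat, about 160 mm long along x, 50 mm wide, 15 mm high. Origin near the joint.
Not all that is in view belongs to the job. Leave any pink look-alike of the jig alone.

How it is judged (in metres and radians):
On the way, in this order (a step that is already met when the one before it is completed fails the run):
1. the saddle hangs astride the beam, its web on the beam, let go (z of saddle_seat in the frame of beam_top between -0.004 and 0.004 m and x of saddle_seat in the frame of beam_top between -0.012 and 0.012 m and y of saddle_seat in the frame of beam_top between -0.05 and 0.05 m and angle between saddle's own z axis and vertical below 0.1 rad and contact force between the fingers and saddle below 0.1 N), for 0.3 s.
2. the mallet strikes the peg: the peg moves down at over 40 mm/s under the mallet (velocity of joint peg above 0.04 m/s and contact force between mallet and peg above 1 N).
At the end, for the whole second after the job is handed in: Saddle still, astride the beam: web within 4 mm of the beam's top, 12 mm across, 50 mm along, tilt under 0.1 rad. Peg down more than 13.5 of its 16 mm. Mallet still, standing on the bench on the end of its head: tilt under 0.1 rad, underside within 8 mm of the bench (z of saddle_seat in the frame of beam_top between -0.004 and 0.004 m and x of saddle_seat in the frame of beam_top between -0.012 and 0.012 m and y of saddle_seat in the frame of beam_top between -0.05 and 0.05 m and angle between each of saddle, mallet's own z axis and vertical below 0.1 rad and linear speed of each of saddle, mallet below 0.03 m/s and value of joint peg above 0.0135 m and height (world z) of mallet between -0.005 and 0.008 m); the robot touches nothing.
It fails at once if the robot itself touches the peg (contact force between any of the fingers, the arm and peg above 0.5 N).
It fails at once if a bystander is moved more than 40 mm or tipped over (distance of any of glue_bottle, varnish_jar, blue_cup, offcut, rosette, sanding_block, pliers from where it was at the start of the episode above 0.04 m or angle between any of glue_bottle, varnish_jar, blue_cup, offcut, rosette, sanding_block, pliers's own z axis and vertical above 0.6 rad).
It also fails if it takes over 72 s, if anything falls off the work surface, if the arm or the gripper's body presses on something with over 40 N, if the wrist force passes 120 N, or if a joint passes its speed limit or range.

ROBOT

A 6-joint arm with a two-finger parallel gripper is mounted at the origin on the work surface. World frame = base frame: x ahead of the robot, y to its left, z up, the work surface at z = 0. Lengths are in mm, angles in degrees, forces in N, time in s.
With the tool pointing down it reaches from about 300 to 850 mm from the base axis. Payload 4.2 kg.
Tool frame: the origin (TCP) lies at the very end of the fingers, on their centre line; the grasp point (between the pads) lies 19 mm behind it; x points along the fingers, z is the direction in which the jaws open and shut, and the axes are right-handed (so a half turn about x gives the same grasp; the last joint's range is limited). The gripper opens to 91 mm and grips with 3 to 60 N. Pads are 32 mm wide; open, the fingers measure 118 mm over their backs; the gripper's body (76 mm by 178 mm) begins 60 mm behind the grasp point.
Start: joints at [-65.088, 18.312, 89.639, -0, 72.044, -1.146], TCP at [252.593, -516.566, 213.976] pointing down, gripper open.
Joint ranges: [-177.97, 177.97], [-48.28, 115.42], [12.27, 149.76], [-77.06, 257.06], [2.81, 150.46], [-146.56, 146.56]. Speed limits (degrees/s): [147.25, 147.25, 180, 180, 180, 180].

INTERFACE

Orientations are given as [roll, pitch, yaw] about the fixed x, y, z axes, in that order (R = Rz(yaw) Ry(pitch) Rx(roll)).
In Python, from workcell import state, grab_frame, camera_info, env, search_frame, place_of gives the robot as it stands.
- The arm moves only by the tool drive_tool, never from a script. Its argument "plan" is a list of rows, each a list of 7 numbers: the turn, a rotation vector about the world's x, y, z in degrees, then the shift along the world's x, y, z in mm, then the finger opening in mm, from 0 to 91.2. In form: [[wx, wy, wz, dx, dy, dz, jaw], ...]. A call has 1 to 10 rows; each row is the pose to reach, as a shift and turn from the pose measured when the call began; what a row does not reach only later rows make up. A row lasts 1/8 s, in which the tool goes at most 62.5 mm and 10.7 degrees, less where a joint would pass 70% of its speed; a pose out of reach is approached as far as the arm can. A call with a gripper value outside its range is refused whole. The fingers move at their own pace and stop on an object; "grip_force" is the grip in N (left out, the last holds). Time passes only in rows, so rows that repeat a pose let the fingers close. It gives the time, the measured TCP pose, the force and the opening at its end, in the units of the state.
- state(): the state, without advancing time (a new reading comes with each control period).
- grab_frame(name): name is "scene" or "side" or "wrist"; returns the picture (420x560x3 uint8, red, green, blue); there is no depth.
- camera_info(name): a dict with "intrinsics" (3x3 intrinsics, pixels), "k1" (the pictures are not rectified: a ray, as slopes to the right and down, at radius r is drawn at 1 + k1 r^2 times it, then the intrinsics apply), "origin" and "orientation" of the camera in the world; the wrist camera has in their place "hand_eye" (4x4, takes a point from camera to tool coordinates, whose origin is the TCP and whose axes are the tool frame's). Camera axes: x right, y down, z forward; pixel columns grow to the right and rows downward; lengths in mm; the calibration is good to about 2 mm. A picture is of the moment at which its call begins: read the wrist's pose just before it. camera_info takes no time and is no camera call.
- env.job_done(): hands the job in, once; it reports no verdict.
Trained networks look in the newest picture that a camera, given by its name, has taken for a name from the list of things; names that differ only in an ending like _2 or _b are one class to them, and where a whole thing is asked for, a point or a joint stands for the part that bears it (a point fixed in the world has none). Each returns a list of dicts, best first, with "p" (0 to 1); they miss things now and then, are a little off and sometimes report something else, mostly with a low value. They report only what shows in the picture. A call takes as long as a camera call. They do not tell look-alikes from the thing itself.
- search_frame(camera, label): "rect" ([left, top, right, bottom] as shares, 0 to 1, of the picture: columns of its width, rows of its height, round what is visible of it).
- place_of(camera, label): "location" ([column, row] as shares, 0 to 1, of the picture: columns of its width, rows of its height: a listed point, or the origin of a listed thing).
The state is a dict: "time_s": time; "qpos": joint angles; "qvel": joint speeds; "effort": joint torques, N m; "ee_pos": TCP position; "ee_rot": TCP orientation; "force": force on the tool from outside, world axes, zero at the start; "torque": the same for the moment, N m; "gripper_width": finger opening in mm.
Only numpy, scipy, OpenCV 4.12 (cv2) and the standard library are available. Lean on these libraries where they do the work, as an engineer would, in place of code of your own. Each camera call takes 0.05 s, during which the arm holds its last target. There are 200 camera calls.

## Working session

There is one attempt and no reset: what is moved stays moved. The work goes in short steps, Python scripts to look and compute and a tool call to move; the robot and the scene stay as the last step left them, time stands still between calls to the robot, and variables do not carry over. Pictures are saved under pics/ and viewed, about 8 in all and at most 12, crops included, and the job is handed in when it is done.

Besides the shell and the picture viewer there is one more tool, called as name(argument=value, ...), one argument or row to a line, values as JSON. drive_tool: Moves the arm, as the interface text tells. Its arguments: {"type":"object","properties":{"plan":{"type":"array"},"grip_force":{"type":"number"}},"required":["plan"]}

```bash
ls; mkdir -p pics; cat > h.py <<'E'
import numpy as np, cv2
from scipy.spatial.transform import Rotation as R
from workcell import state, grab_frame, camera_info, env, search_frame, place_of
def campose(name, st=None):
    c=camera_info(name)
    if name=='wrist':
        st=st or state(); T=np.eye(4); T[:3,:3]=R.from_euler('xyz',st['ee_rot'],degrees=True).as_matrix(); T[:3,3]=st['ee_pos']
        return c,T@np.array(c['hand_eye'])
    T=np.eye(4); o=np.array(c['orientation'])
    T[:3,:3]=o if o.shape==(3,3) else R.from_euler('xyz',o,degrees=True).as_matrix()
    T[:3,3]=c['origin']; return c,T
def ray(name,px,st=None):
    c,T=campose(name,st); K=np.array(c['intrinsics'])
    d=np.linalg.solve(K,[px[0],px[1],1]); u=d[:2]; v=u.copy()
    for _ in range(20): v=u/(1+c['k1']*(v@v))
    return T[:3,3],T[:3,:3]@np.array([v[0],v[1],1])
def at_z(name,px,z,st=None):
    o,d=ray(name,px,st); return o+d*(z-o[2])/d[2]
def proj(name,P,st=None):
    c,T=campose(name,st); p=(np.atleast_2d(P)-T[:3,3])@T[:3,:3]; v=p[:,:2]/p[:,2:]
    v=v*(1+c['k1']*(v**2).sum(1,keepdims=True)); K=np.array(c['intrinsics']); return v@K[:2,:2].T+K[:2,2]
def shot(name,fn,scale=1):
    st=state(); im=grab_frame(name); cv2.imwrite('pics/'+fn,cv2.resize(im[:,:,::-1],None,fx=scale,fy=scale)); return st,im
E
python3 - <<'E'
from h import *
print(state())
for n in ['scene','side','wrist']:
    print(n,camera_info(n)); st,im=shot(n,n+'0.png')
a=cv2.imread('pics/scene0.png');b=cv2.imread('pics/side0.png')
S=np.array([560,420])
for n in ['scene','side']:
    for l in ['jig','beam_top','peg_top','saddle','saddle_seat','rack','mallet','mallet_grip','glue_bottle','varnish_jar','blue_cup','offcut','rosette','sanding_block','pliers']:
        print(n,l,[(np.round(np.array(r['location'])*S).tolist(),round(r['p'],2)) for r in place_of(n,l)][:4])
print(state()['time_s'])
E
```

```text
pics
{'time_s': 0.0, 'qpos': array([-6.50902338e+01,  1.83517014e+01,  8.97039465e+01, -2.41619157e-03,
        7.20442292e+01, -1.14709916e+00]), 'qvel': array([ 0.10022647, -0.11862705, -0.00843119, -0.1604666 ,  0.02711682,
       -0.07884017]), 'effort': array([-1.22617672e-03, -4.12464094e+01, -2.31970221e+01,  7.25454488e-02,
        4.58428706e-02, -1.29354348e-04]), 'ee_pos': array([ 252.34859325, -516.12435969,  213.13634294]), 'ee_rot': array([-179.82950752,   89.9000965 ,  116.2281047 ]), 'force': array([ 0.4740469 , -0.41289685,  0.2339021 ]), 'torque': array([-0.08316931, -0.00896336,  0.04207916]), 'gripper_width': 91.11823127536954}
scene {'intrinsics': array([[381.30605191,   0.        , 282.50201608],
       [  0.        , 381.30605191, 209.29784341],
       [  0.        ,   0.        ,   1.        ]]), 'k1': -0.010251125526306243, 'origin': array([ 998.82460873, -679.25948817,  909.33732791]), 'orientation': array([-132.83300259,    0.31497737,   37.83790349])}
side {'intrinsics': array([[440.93631533,   0.        , 277.65857347],
       [  0.        , 440.93631533,
[... 1707 characters left out ...]
 116.0], 0.68), ([208.0, 204.0], 0.58)]
side peg_top [([214.0, 247.0], 0.42), ([228.0, 157.0], 0.41)]
side saddle [([201.0, 212.0], 0.78)]
side saddle_seat [([197.0, 199.0], 0.57)]
side rack [([389.0, 283.0], 0.64)]
side mallet [([347.0, 265.0], 0.71)]
side mallet_grip []
side glue_bottle [([145.0, 237.0], 0.83), ([355.0, 342.0], 0.35)]
side varnish_jar [([298.0, 301.0], 0.74), ([380.0, 221.0], 0.29)]
side blue_cup [([379.0, 221.0], 0.66), ([346.0, 266.0], 0.18)]
side offcut [([259.0, 205.0], 0.74)]
side rosette [([335.0, 234.0], 0.61)]
side sanding_block [([214.0, 313.0], 0.97), ([390.0, 281.0], 0.49)]
side pliers [([355.0, 342.0], 0.68), ([148.0, 233.0], 0.55), ([201.0, 208.0], 0.31)]
1.65
```

```bash
python3 - <<'E'
import cv2,numpy as np
a=cv2.imread('pics/scene0.png');b=cv2.imread('pics/side0.png')
cv2.imwrite('pics/s1.png',cv2.resize(a,(800,600),interpolation=cv2.INTER_CUBIC))
cv2.imwrite('pics/s2.png',cv2.resize(b,(800,600),interpolation=cv2.INTER_CUBIC))
E
```

```text
(no output)
```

View pics/s1.png

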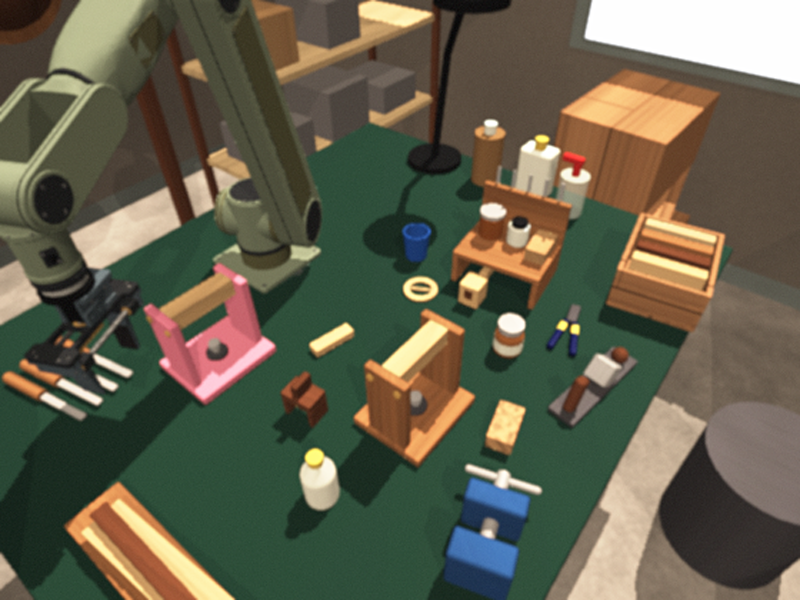

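View pics/s2.png

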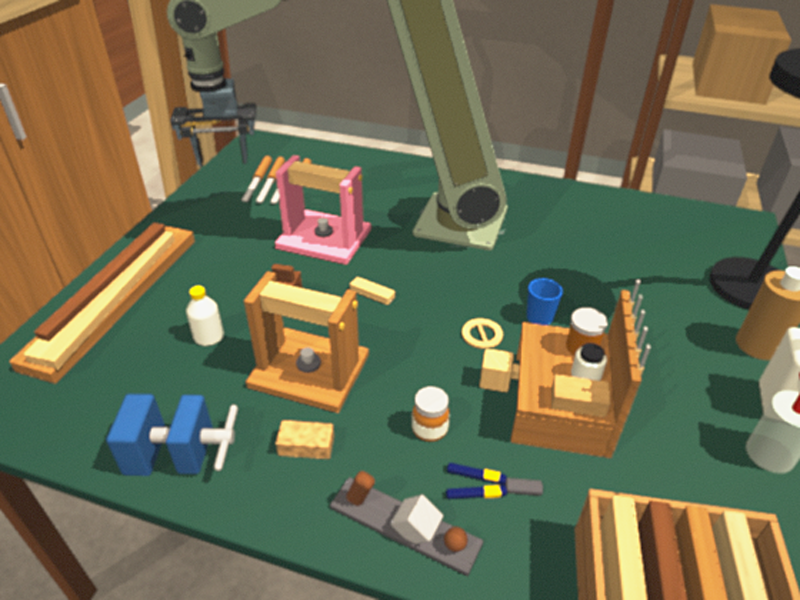

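The brown jig, at (415,400) in the scene view and (310,345) in the side view, is the target. The pink one at (215,340) is the look-alike. The saddle is at (305,398) in the scene view, and the mallet head is at (473,290), sticking out of the rack. Next I'll triangulate these.

```bash
cat >> h.py <<'E'
def tri(obs):
    A=np.zeros((3,3));b=np.zeros(3)
    for n,px,st in obs:
        o,d=ray(n,px,st); d=d/np.linalg.norm(d); M=np.eye(3)-np.outer(d,d); A+=M;b+=M@o
    P=np.linalg.solve(A,b); return P,[round(float(np.linalg.norm(proj(n,P,st)[0]-px)),1) for n,px,st in obs]
E
python3 - <<'E'
from h import *
D={'jig':((291,288),(217,261)),'beam':((289,242),(208,204)),'peg':((289,275),(214,247)),'saddle':((214,290),(201,212)),'seat':((209,279),(197,199)),
'mallet':((330,212),(347,265)),'rack':((350,194),(389,283)),'glue':((229,345),(145,237)),'offcut':((233,240),(259,205)),'rosette':((293,203),(335,234)),'sand':((350,302),(214,313)),'pliers':((399,228),(355,342)),'cup':((292,180),(379,221))}
for k,(a,b) in D.items():
    P,e=tri([('scene',a,None),('side',b,None)]); print(k,P.round(0),e)
print('jar',at_z('side',(298,301),0))
# base corners (800 px): jig base top z=20
for n,pts in {'scene':[(355,415),(418,461),(475,397)],'side':[(249,380),(336,408),(368,353)]}.items():
    print(n,[at_z(n,np.array(p)*.7,10).round(0) for p in pts])
# rack front face/walls base corners, mallet head
for n,pts in {'scene':[(453,279),(533,303)],'side':[(513,443),(612,453)]}.items():
    print(n,[at_z(n,np.array(p)*.7,0).round(0) for p in pts])
# board front corners z=92
for n,pts in {'scene':[(454,250),(540,280)],'side':[(523,325),(516,408)]}.items():
    print(n,[at_z(n,np.array(p)*.7,85).round(0) for p in pts])
for n,pts in {'scene':[(461,280),(488,287),(482,309)],'side':[(483,350),(513,353),(511,362)]}.items():
    print(n,[at_z(n,np.array(p)*.7,60).round(0) for p in pts])
E
```

```text
jig [ 616. -154.   -2.] [0.1, 0.1]
beam [ 613. -162.  201.] [0.4, 0.4]
peg [ 612. -157.   54.] [1.4, 1.4]
saddle [ 439. -291.   -7.] [1.1, 1.0]
seat [ 437. -297.   47.] [0.1, 0.1]
mallet [522. 194.  -5.] [2.2, 2.7]
rack [535. 317. -10.] [0.4, 0.5]
glue [ 599. -392.    4.] [0.4, 0.3]
offcut [ 358. -122.    5.] [0.4, 0.4]
rosette [406. 138.   2.] [0.4, 0.5]
sand [775. -90.  -6.] [0.9, 1.0]
pliers [754. 262.  -3.] [0.8, 1.1]
cup [312. 253.  -2.] [1.6, 2.1]
jar [679.53210603 100.82551263   0.        ]
scene [array([ 531., -241.,   10.]), array([ 690., -246.,   10.]), array([695., -59.,  10.])]
side [array([ 680., -252.,   10.]), array([691., -68.,  10.]), array([539., -60.,  10.])]
scene [array([447., 229.,   0.]), array([652., 273.,   0.])]
side [array([659., 255.,   0.]), array([626., 424.,   0.])]
scene [array([439., 236.,  85.]), array([660., 263.,  85.])]
side [array([442., 225.,  85.]), array([651., 248.,  85.])]
scene [array([501., 177.,  60.]), array([565., 195.,  60.]), array([593., 123.,  60.])]
side [array([508., 163.,  60.]), array([498., 219.,  60.]), array([523., 220.,  60.])]
```

```bash
python3 - <<'E'
import cv2,numpy as np
a=cv2.imread('pics/scene0.png');b=cv2.imread('pics/side0.png')
f=lambda im,x,y,w=100,h=75:cv2.resize(im[y:y+h,x:x+w],(400,300),interpolation=cv2.INTER_CUBIC)
cv2.imwrite('pics/c1.png',np.vstack([np.hstack([f(a,185,250),f(b,165,180)]),np.hstack([f(a,300,170),f(b,320,215)])]))
E
```

```text
(no output)
```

View pics/c1.png

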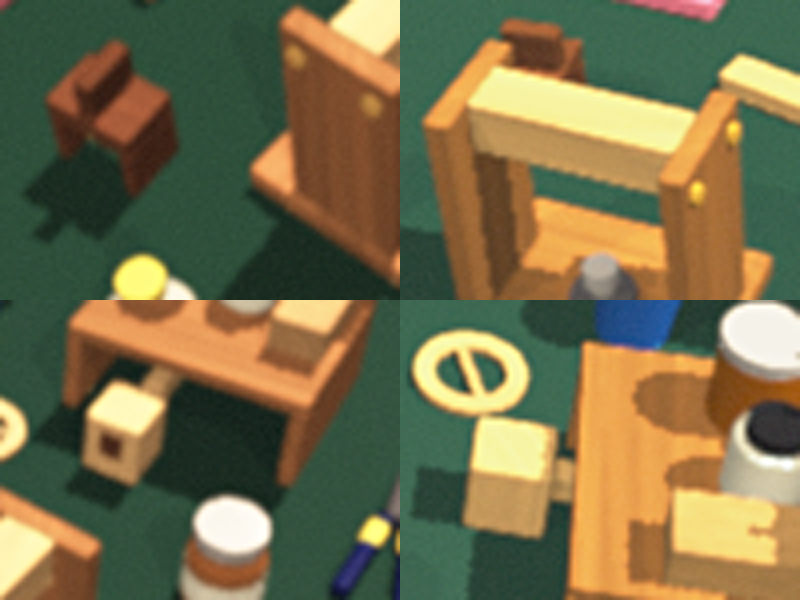

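drive_tool(
  plan=[
    [0, 0, 0, 0, 0, 50, 91],
    [0, 0, 0, 20, 25, 95, 91],
    [0, 0, 0, 50, 60, 100, 91],
    [0, 0, 0, 80, 95, 100, 91],
    [0, 0, 0, 110, 130, 100, 91],
    [0, 0, 0, 140, 165, 100, 91],
    [0, 0, 0, 165, 195, 100, 91],
    [0, 0, 0, 187, 225, 100, 91],
    [0, 0, 0, 187, 225, 100, 91],
    [0, 0, 0, 187, 225, 100, 91],
  ],
)

```text
time_s: 2.9
ee_pos: [439.3, -291.9, 314.0]
ee_rot: [-53.4, 90.0, -117.3]
force: [-0.2, -0.0, -0.2]
gripper_width: 90.9
```

```bash
python3 - <<'E'
from h import *
st,im=shot('wrist','w1.png',1.428)
print(st['time_s'],st['ee_pos'],st['ee_rot'],st['force'])
S=np.array([560,420])
for l in ['saddle','saddle_seat','jig','beam_top','peg_top']:
    for r in place_of('wrist',l)[:3]: print(l,(np.array(r['location'])*S).round(0),r['p'])
E
```

```text
2.9 [ 439.34461007 -291.8773974   313.98571492] [ -53.37430797   89.96036641 -117.30557086] [-0.19852807 -0.03329076 -0.22629204]
saddle [274. 166.] 0.95
saddle_seat [272. 167.] 0.56
peg_top [202. 341.] 0.64
```

View pics/w1.png

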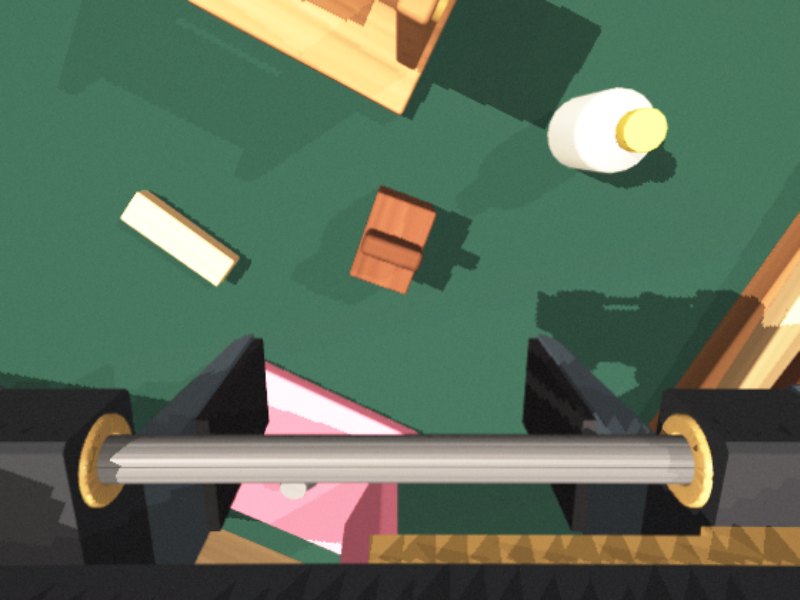

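```bash
python3 - <<'E'
from h import *
st=state()
q=lambda p,z:at_z('wrist',np.array(p)/1.428,z,st)
W=[q(p,65) for p in [(380,187),(437,208),(404,293),(350,275)]]
print(np.round(W,1)); c=np.mean(W,0); print('centre',c)
hd=lambda a,b:np.degrees(np.arctan2(*(b-a)[1::-1]))
print('long(x72)',hd(W[3],W[0]),hd(W[2],W[1]),np.linalg.norm(W[3]-W[0]),'short',hd(W[0],W[1]),hd(W[3],W[2]),np.linalg.norm(W[0]-W[1]))
F=[q(p,101) for p in [(364,230),(421,247),(365,243),(419,262)]]
print('fin',np.round(F,1),hd(F[0],F[1]))
A,B=q((403,114),0),q((190,0),10); print('jig corner',A,B,hd(A,B))
print('R',R.from_euler('xyz',st['ee_rot'],degrees=True).as_matrix().round(3), 'q',st['qpos'].round(1))
E
```

```text
[[ 475.3 -261.4   65. ]
 [ 480.4 -308.5   65. ]
 [ 406.9 -316.    65. ]
 [ 401.2 -269.8   65. ]]
centre [ 440.94748975 -288.92719718   65.        ]
long(x72) 6.445617329384412 5.799848461392706 74.55748376129064 short -83.90862573467021 -83.07142848242364 47.39215777943194
fin [[ 445.8 -263.8  101. ]
 [ 452.7 -306.6  101. ]
 [ 437.4 -268.5  101. ]
 [ 442.1 -310.3  101. ]] -80.73302633548515
jig corner [ 533.99693692 -253.35307457    0.        ] [535.44195894 -63.89893322  10.        ] 89.56299684598035
R [[ 0.     0.899  0.438]
 [-0.     0.438 -0.899]
 [-1.    -0.     0.   ]] q [-34.9  11.3  85.1  -0.   83.7  29.1]
```

drive_tool(
  plan=[
    [0, 0, 10, 0, 0, -20, 60],
    [0, 0, 20, 1, 1, -50, 60],
    [0, 0, 30, 2, 2, -85, 60],
    [0, 0, 40, 3, 3, -120, 60],
    [0, 0, 50, 3, 4, -155, 60],
    [0, 0, 60, 3, 4, -180, 60],
    [0, 0, 70, 3, 4, -195, 60],
    [0, 0, 70, 3, 4, -195, 60],
  ],
)

```text
time_s: 4.2
ee_pos: [441.3, -288.1, 118.0]
ee_rot: [139.6, 89.9, 145.5]
force: [0.4, 0.4, 0.3]
gripper_width: 60.4
```

```bash
python3 - <<'E'
from h import *
st,im=shot('wrist','w2.png',1.428)
print(st['time_s'],st['ee_pos'],st['qpos'].round(1),R.from_euler('xyz',st['ee_rot'],degrees=True).as_matrix()[:,2])
c,T=campose('wrist',st)
# overlay model saddle
Rz=R.from_euler('z',6.3,degrees=True).as_matrix()
P=np.array([(x,y,65) for x,y in [(-36,-25),(36,-25),(36,25),(-36,25)]]+[(x,y,101) for x,y in [(-8,-23),(8,-23),(8,23),(-8,23)]])@Rz.T+[442,-288,0]
v=cv2.imread('pics/w2.png')
for p in proj('wrist',P,st)*1.428: cv2.circle(v,tuple(int(t) for t in p),3,(255,255,0),-1)
cv2.imwrite('pics/w2.png',v)
E
```

```text
4.2 [ 441.33938055 -288.07948229  117.95157878] [-34.4  18.8 104.    0.   57.4 -40.2] [ 0.99482549  0.10158017 -0.00192777]
```

View pics/w2.png

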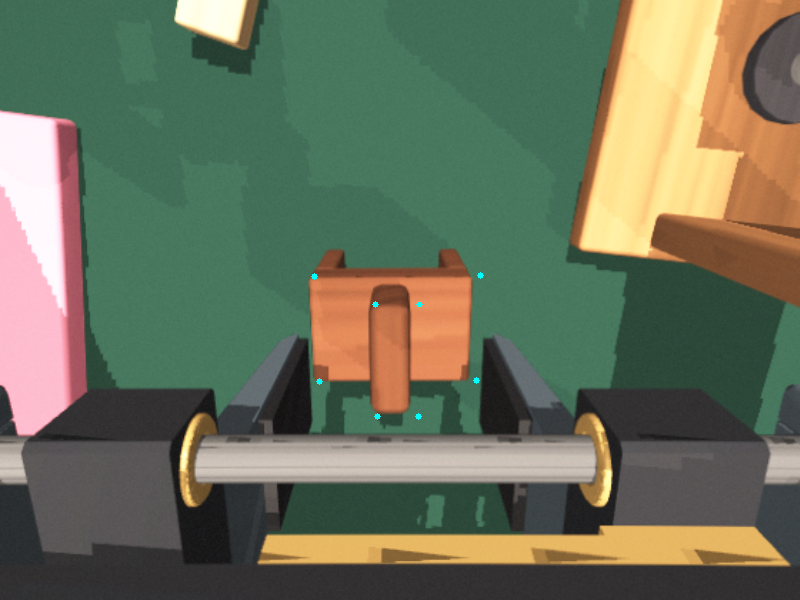

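drive_tool(
  plan=[
    [0, 0, 0, -1.5, 2, -20, 60],
    [0, 0, 0, -1.5, 2, -40, 60],
    [0, 0, 0, -1.5, 2, -47, 60],
    [0, 0, 0, -1.5, 2, -47, 40],
    [0, 0, 0, -1.5, 2, -47, 20],
    [0, 0, 0, -1.5, 2, -47, 0],
    [0, 0, 0, -1.5, 2, -47, 0],
    [0, 0, 0, -1.5, 2, -47, 0],
  ],
  grip_force=25,
)

```text
time_s: 5.25
ee_pos: [440.3, -286.4, 72.1]
ee_rot: [156.0, 90.0, 161.8]
force: [-1.2, 0.4, 1.1]
gripper_width: 15.8
```

drive_tool(
  plan=[
    [0, 0, 0, 0, 0, 30, 0],
    [0, 0, 0, 0, 0, 75, 0],
    [0, 0, 0, 0, 0, 125, 0],
    [0, 0, 0, 0, 0, 175, 0],
    [0, 0, 0, 20, 5, 220, 0],
    [0, 0, 0, 50, 20, 240, 0],
    [0, 0, 0, 80, 30, 240, 0],
    [0, 0, 0, 100, 40, 240, 0],
    [0, 0, 0, 100, 40, 240, 0],
    [0, 0, 0, 100, 40, 240, 0],
  ],
)

```text
time_s: 6.5
ee_pos: [539.5, -246.5, 311.5]
ee_rot: [164.3, 89.8, 170.0]
force: [-1.3, 0.5, -2.5]
gripper_width: 15.8
```

```bash
python3 - <<'E'
from h import *
st,im=shot('wrist','w3.png',1.428)
print(st['time_s'],st['ee_pos'],st['qpos'].round(1),st['force'],R.from_euler('xyz',st['ee_rot'],degrees=True).as_matrix()[:,2])
Rz=R.from_euler('z',-1,degrees=True).as_matrix()
P=np.array([(x,y,195) for x,y in [(-20,-71),(20,-71),(20,71),(-20,71)]]+[(x,y,195) for s in(-1,1) for x,y in [(-45,s*89),(45,s*89),(45,s*71),(-45,s*71)]])@Rz.T+[613,-155,0]
v=cv2.imread('pics/w3.png')
pp=proj('wrist',P,st)*1.428; print(pp.round(0).tolist())
for p in pp: cv2.circle(v,tuple(int(t) for t in p),2,(255,255,0),-1)
cv2.imwrite('pics/w3.png',v)
E
```

```text
6.5 [ 539.48318809 -246.52923059  311.4562918 ] [-25.6  17.7  76.7  -0.   85.8 -31.4] [-1.28369013  0.53375999 -2.48340769] [ 0.99491696  0.10066541 -0.00259232]
[[494.0, 264.0], [566.0, 273.0], [629.0, -16.0], [546.0, -27.0], [445.0, 290.0], [603.0, 309.0], [610.0, 278.0], [449.0, 259.0], [501.0, -78.0], [692.0, -53.0], [681.0, -9.0], [494.0, -34.0]]
```

View pics/w3.png

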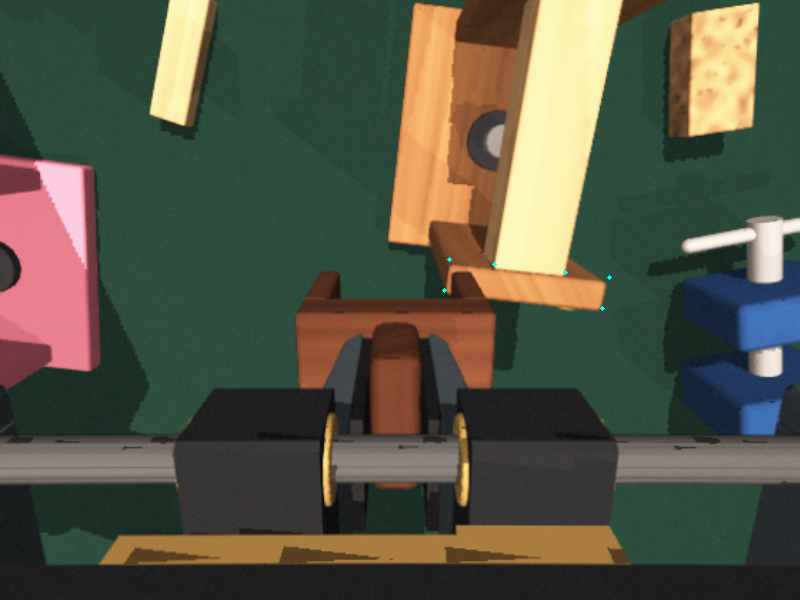

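drive_tool(
  plan=[
    [0, 0, -2, 20, 25, 0, 0],
    [0, 0, -4, 45, 55, 0, 0],
    [0, 0, -6, 65, 82, 0, 0],
    [0, 0, -6, 72.5, 91.5, -5, 0],
    [0, 0, -6, 72.5, 91.5, -15, 0],
    [0, 0, -6, 72.5, 91.5, -25, 0],
    [0, 0, -6, 72.5, 91.5, -35, 0],
    [0, 0, -6, 72.5, 91.5, -45, 0],
    [0, 0, -6, 72.5, 91.5, -52, 0],
    [0, 0, -6, 72.5, 91.5, -55, 0],
  ],
)

```text
time_s: 7.8
ee_pos: [611.7, -155.3, 256.2]
ee_rot: [166.4, 89.8, 166.2]
force: [0.2, 0.7, -3.6]
gripper_width: 15.8
```

```bash
python3 - <<'E'
from h import *
st,im=shot('side','x.png')
print(st['ee_pos'],st['force'],st['torque'],st['gripper_width'])
a=grab_frame('scene')[:,:,::-1]; b=im[:,:,::-1]; w=grab_frame('wrist')[:,:,::-1]
f=lambda im,x,y,w=120,h=90:cv2.resize(im[y:y+h,x:x+w],(400,300),interpolation=cv2.INTER_CUBIC)
cv2.imwrite('pics/c2.png',np.vstack([np.hstack([f(a,230,190),f(b,155,140)]),np.hstack([cv2.resize(w,(400,300)),f(a,230,230)])]))
E
```

```text
[ 611.71868011 -155.26595943  256.16660602] [ 0.18933243  0.66053775 -3.56588795] [-0.04156458 -0.07410048  0.02194952] 15.845690244540606
```

View pics/c2.png

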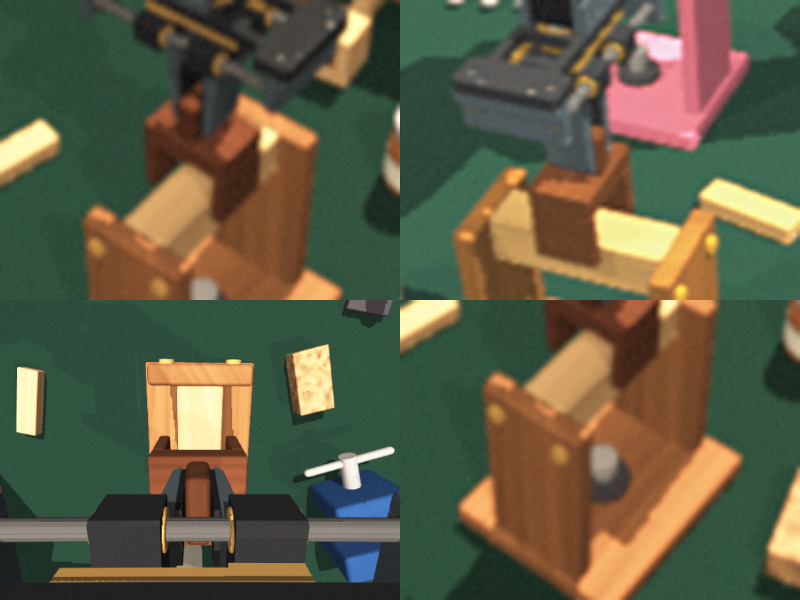

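The saddle is astride the beam and clear of it on both sides, so I'll lower it the rest of the way and release it.

drive_tool(
  plan=[
    [0, 0, 0, 0, 0, -12, 0],
    [0, 0, 0, 0, 0, -23, 0],
    [0, 0, 0, 0, 0, -30, 0],
    [0, 0, 0, 0, 0, -33, 0],
    [0, 0, 0, 0, 0, -34, 0],
    [0, 0, 0, 0, 0, -34, 0],
  ],
)

```text
time_s: 8.7
ee_pos: [612.2, -155.3, 223.1]
ee_rot: [166.8, 89.9, 166.6]
force: [-0.5, 1.0, -1.4]
gripper_width: 16.0
```

drive_tool(
  plan=[
    [0, 0, 0, 0, 0, -1.5, 0],
    [0, 0, 0, 0, 0, -1.5, 20],
    [0, 0, 0, 0, 0, -1, 35],
    [0, 0, 0, 0, 0, 0, 45],
    [0, 0, 0, 0, 0, 20, 45],
    [0, 0, 0, 0, 0, 50, 45],
    [0, 0, 0, 0, 0, 90, 45],
    [0, 0, 0, 0, 30, 110, 60],
    [0, 0, 0, 0, 60, 110, 70],
  ],
)

```text
time_s: 9.82
ee_pos: [613.0, -95.0, 335.6]
ee_rot: [-6.3, 89.8, -6.6]
force: [0.2, -0.4, 0.4]
gripper_width: 62.3
```

drive_tool(
  plan=[
    [0, 0, 2, -15, 40, 0, 85],
    [0, 0, 4, -30, 80, 0, 85],
    [0, 0, 7, -45, 120, 0, 85],
    [0, 0, 7, -60, 160, 0, 85],
    [0, 0, 7, -72, 200, 0, 85],
    [0, 0, 7, -85, 230, 0, 85],
    [0, 0, 7, -88, 245, 0, 85],
    [0, 0, 7, -88, 245, 0, 85],
  ],
)

```text
time_s: 10.82
ee_pos: [525.2, 150.3, 335.8]
ee_rot: [-11.2, 89.7, -4.5]
force: [-0.4, -0.3, -0.5]
gripper_width: 85.0
```

```bash
python3 - <<'E'
from h import *
st,im=shot('wrist','w4.png',1.428)
print(st['time_s'],st['ee_pos'],st['qpos'].round(1),R.from_euler('xyz',st['ee_rot'],degrees=True).as_matrix()[:,2])
a=grab_frame('scene')[:,:,::-1]; b=grab_frame('side')[:,:,::-1]
v=cv2.imread('pics/w4.png')
f=lambda im,x,y,w=80,h=60:cv2.resize(im[y:y+h,x:x+w],(266,200),interpolation=cv2.INTER_CUBIC)
v[400:600,0:266]=f(a,250,205); v[400:600,534:800]=f(b,165,160)
cv2.imwrite('pics/w4.png',v)
print([(np.array(r['location'])*[800,600],r['p']) for r in place_of('wrist','mallet')])
E
```

```text
10.825 [525.21119751 150.33837232 335.77941114] [14.8 12.7 80.3 -0.1 86.9  8. ] [0.99300961 0.11795565 0.00428675]
[(array([399.6 , 177.42]), 0.98)]
```

View pics/w4.png

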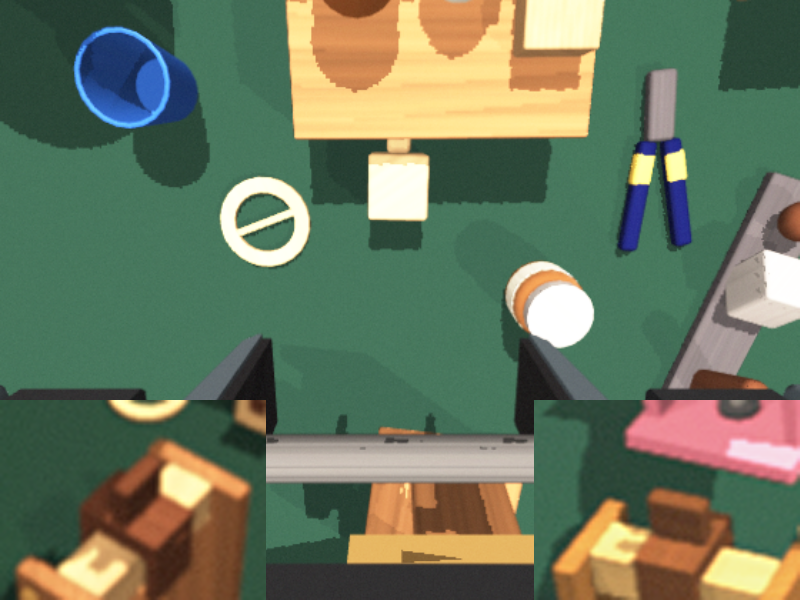

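The insets show the saddle seated level on the beam. The mallet head's top face spans (369..428, 155..220), with the handle going straight back under the rack board.

```bash
python3 - <<'E'
from h import *
st=state()
q=lambda p,z:at_z('wrist',np.array(p)/1.428,z,st)
W=np.array([q(p,60) for p in [(369.5,154.5),(428,154.5),(427.5,220),(369,218.5)]])
hd=lambda d:np.degrees(np.arctan2(d[1],d[0]))
print(W.round(1),W.mean(0),hd(W[2]-W[1]),hd(W[3]-W[0]),hd(W[1]-W[0]),hd(W[2]-W[3]))
print('board',q((295,138),92),q((588,136),92),'jar',q((560,313),80),'ros',q((265,222),8), 'handle', q((388,145),47),q((410,145),47))
E
```

```text
[[497.5 215.9  60. ]
 [544.5 221.4  60. ]
 [551.2 168.8  60. ]
 [502.3 164.4  60. ]] [523.89902546 192.61756936  60.        ] -82.7610478090755 -84.62149357870824 6.64388764805296 5.153259097537117
board [442.4975207  222.16957532  92.        ] [658.89406617 248.6728722   92.        ] jar [671.13113852 106.58832551  80.        ] ros [404.47601307 142.24757007   8.        ] handle [511.43606131 224.82591383  47.        ] [529.56049662 226.93808257  47.        ]
```

drive_tool(
  plan=[
    [0, 0, -0.5, 0, 10, -35, 85],
    [0, 0, -0.5, 0, 20, -75, 85],
    [0, 0, -0.5, 0, 30, -120, 85],
    [0, 0, -0.5, -1, 37, -165, 85],
    [0, 0, -0.5, -1, 37, -210, 85],
    [0, 0, -0.5, -1, 37, -250, 85],
    [0, 0, -0.5, -1, 37, -280, 85],
    [0, 0, -0.5, -1, 37, -298, 85],
    [0, 0, -0.5, -1, 37, -304, 85],
    [0, 0, -0.5, -1, 37, -304, 70],
  ],
)

```text
time_s: 12.28
ee_pos: [524.9, 185.6, 31.6]
ee_rot: [-14.2, 89.8, -8.2]
force: [0.5, 0.3, 0.4]
gripper_width: 77.6
```

drive_tool(
  plan=[
    [0, 0, 0, 0, 0, 0, 50],
    [0, 0, 0, 0, 0, 0, 30],
    [0, 0, 0, 0, 0, 0, 30],
    [0, 0, 0, 0, 0, 3, 30],
    [0, 0, 0, 1, -10, 8, 30],
    [0, 0, 0, 3, -30, 10, 30],
    [0, 0, 0, 6, -60, 10, 30],
    [0, 0, 0, 10, -95, 10, 30],
  ],
  grip_force=40,
)

```text
time_s: 13.28
ee_pos: [534.8, 88.6, 41.7]
ee_rot: [-20.4, 89.8, -14.3]
force: [0.1, -0.3, -2.9]
gripper_width: 49.5
```

drive_tool(
  plan=[
    [0, 0, 0, 3, -30, 0, 30],
    [0, 0, 0, 6, -60, 0, 30],
    [0, 0, 0, 9, -82, 0, 30],
    [0, 0, 0, 9, -82, -5, 30],
    [0, 0, 0, 9, -82, -9, 30],
    [0, 0, 0, 9, -82, -10.3, 30],
    [0, 0, 0, 9, -82, -10.3, 30],
    [0, 0, 0, 9, -82, -10, 55],
    [0, 0, 0, 9, -82, -10, 75],
    [0, 0, 0, 9, -82, -10, 85],
  ],
)

```text
time_s: 14.52
ee_pos: [543.8, 6.9, 31.6]
ee_rot: [-18.2, 89.8, -12.1]
force: [0.2, -0.5, -0.2]
gripper_width: 72.0
```

```bash
python3 - <<'E'
from h import *
st=state();print(st['ee_pos'],st['force'],R.from_euler('xyz',st['ee_rot'],degrees=True).as_matrix()[:,2],st['gripper_width'])
E
```

```text
[543.81867782   6.9493778   31.60522512] [ 0.18581299 -0.45150418 -0.19129908] [0.994294   0.10661129 0.00367026] 72.0236759079163
```

drive_tool(
  plan=[
    [0, 0, 0, 0, 0, 25, 85],
    [0, 0, 0, 0, 0, 60, 85],
    [0, 0, 0, -4, 35, 60, 85],
    [0, 0, 0, -8, 75, 60, 70],
    [0, 0, 0, -11, 103, 55, 60],
    [0, 0, 0, -11, 103, 25, 60],
    [0, 0, 0, -11, 103, -5, 60],
    [0, 0, 0, -11, 103, -15.5, 60],
    [0, 0, 0, -11, 103, -15.5, 60],
  ],
)

```text
time_s: 15.65
ee_pos: [532.6, 109.9, 15.8]
ee_rot: [-25.7, 89.8, -19.6]
force: [0.0, -0.8, -0.3]
gripper_width: 59.8
```

drive_tool(
  plan=[
    [0, 0, 0, 0, 0, 0, 35],
    [0, 0, 0, 0, 0, 0, 10],
    [0, 0, 0, 0, 0, 0, 5],
    [0, 0, 0, 0, 0, 0, 5],
    [0, 0, 0, 0, 0, 0, 5],
    [0, 0, 0, 0, 0, 10, 5],
    [0, 0, 0, 0, 0, 30, 5],
    [0, 0, 0, 0, 0, 30, 5],
  ],
  grip_force=60,
)

```text
time_s: 16.65
ee_pos: [533.8, 110.2, 47.1]
ee_rot: [-7.5, 89.7, -1.4]
force: [-0.4, -0.3, -3.2]
gripper_width: 19.5
```

```bash
python3 - <<'E'
from h import *
st=state();print(st['ee_pos'],st['force'],st['torque'],st['qpos'].round(1))
a=grab_frame('scene')[:,:,::-1]; b=grab_frame('side')[:,:,::-1]; w=grab_frame('wrist')[:,:,::-1]
f=lambda im,x,y,w=140,h=105:cv2.resize(im[y:y+h,x:x+w],(400,300),interpolation=cv2.INTER_CUBIC)
cv2.imwrite('pics/c5.png',np.vstack([np.hstack([f(a,260,180),f(b,240,190)]),np.hstack([cv2.resize(w,(400,300)),f(a,200,230)])]))
E
```

```text
[533.77568011 110.1763289   47.08737595] [-0.42593048 -0.31712537 -3.15558344] [ 0.21863561 -0.15019665  0.00751754] [ 1.050e+01  2.470e+01  1.068e+02 -1.000e-01  4.820e+01  4.500e+00]
```

View pics/c5.png

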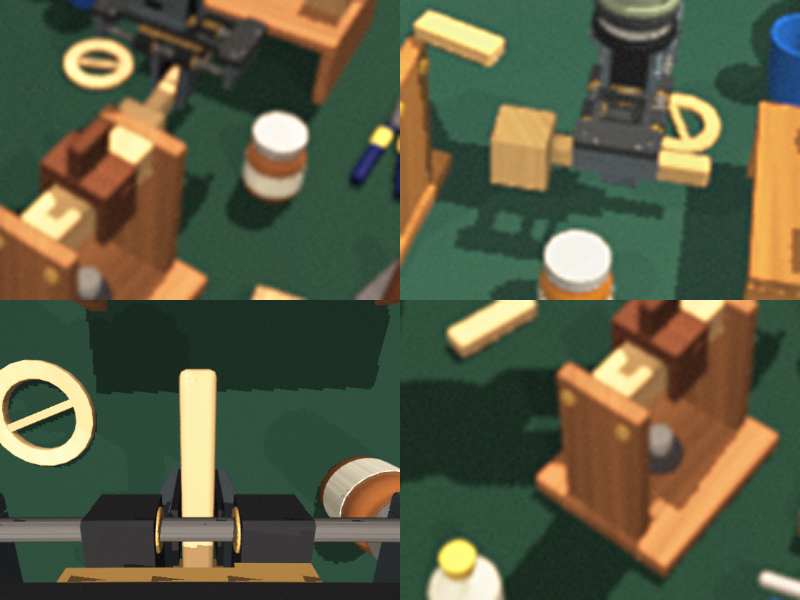

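drive_tool(
  plan=[
    [0, 0, 4, -5, -4, 20, 5],
    [0, 0, 12, -15, -12, 45, 5],
    [0, 0, 21, -28, -25, 50, 5],
    [0, 0, 30, -42, -38, 50, 5],
    [0, 0, 39, -56, -51, 50, 5],
    [0, 0, 48, -70, -65, 50, 5],
    [0, 0, 57, -83, -78, 50, 5],
    [0, 0, 66, -96, -91, 50, 5],
    [0, 0, 75, -108, -102, 50, 5],
    [0, 0, 83, -115, -110, 50, 5],
  ],
)

```text
time_s: 18.05
ee_pos: [415.2, -0.7, 94.3]
ee_rot: [62.2, 89.9, 151.5]
force: [-0.3, 0.7, -3.0]
gripper_width: 19.5
```

drive_tool(
  plan=[
    [0, 0, 0, 0, -20, 0, 5],
    [0, 0, 0, 0, -50, 0, 5],
    [0, 0, 0, 0, -80, 0, 5],
    [0, 0, 0, 0, -110, 0, 5],
    [0, 0, 0, 0, -135, 0, 5],
    [0, 0, 0, 0, -153, 0, 5],
    [0, 0, 0, 0, -156, 0, 5],
    [0, 0, 0, 0, -156, 0, 5],
  ],
)

```text
time_s: 19.05
ee_pos: [414.6, -156.2, 93.8]
ee_rot: [63.2, 89.8, 152.6]
force: [-0.5, 0.2, -2.3]
gripper_width: 19.5
```

```bash
python3 - <<'E'
from h import *
st=state();print(st['time_s'],st['ee_pos'],st['force'],st['torque'],st['qpos'].round(1));Rm=R.from_euler('xyz',st['ee_rot'],degrees=True).as_matrix();print(Rm.round(4))
w=grab_frame('wrist')[:,:,::-1]
a=grab_frame('scene')[:,:,::-1]; b=grab_frame('side')[:,:,::-1]
# predicted head/peg in views
y=np.degrees(np.arctan2(-Rm[0,2],Rm[1,2])); print('mallet yaw',y)
M=np.array([(sx*27,sy*25,z) for sx in(-1,1) for sy in(-1,1) for z in(0,60)])@R.from_euler('z',y,degrees=True).as_matrix().T+st['ee_pos']+np.array([97*np.cos(np.radians(y)),97*np.sin(np.radians(y)),-16])
def ov(im,n,x,yy,w,h):
    im=cv2.resize(im,None,fx=4,fy=4,interpolation=cv2.INTER_CUBIC)
    for p in proj(n,M)*4: cv2.circle(im,tuple(int(t) for t in p),3,(255,255,0),-1)
    for p in proj(n,[[612,-156,56]])*4: cv2.circle(im,tuple(int(t) for t in p),3,(0,0,255),-1)
    return im[yy*4:(yy+h)*4,x*4:(x+w)*4]
cv2.imwrite('pics/c6.png',np.vstack([np.hstack([ov(a,'scene',220,200,100,75),ov(b,'side',170,180,100,75)]),np.hstack([cv2.resize(w,(400,300)),ov(b,'side',170,210,100,75)])]))
E
```

```text
19.05 [ 414.58364652 -156.17819649   93.82536213] [-0.46341938  0.18809718 -2.32935841] [0.11968276 0.11193904 0.00207843] [ -22.1   13.6  116.1    0.    50.5 -111.5]
[[-0.0036 -0.9999  0.0112]
 [ 0.0019  0.0112  0.9999]
 [-1.      0.0036  0.0018]]
mallet yaw -0.6392511134053757
```

View pics/c6.png

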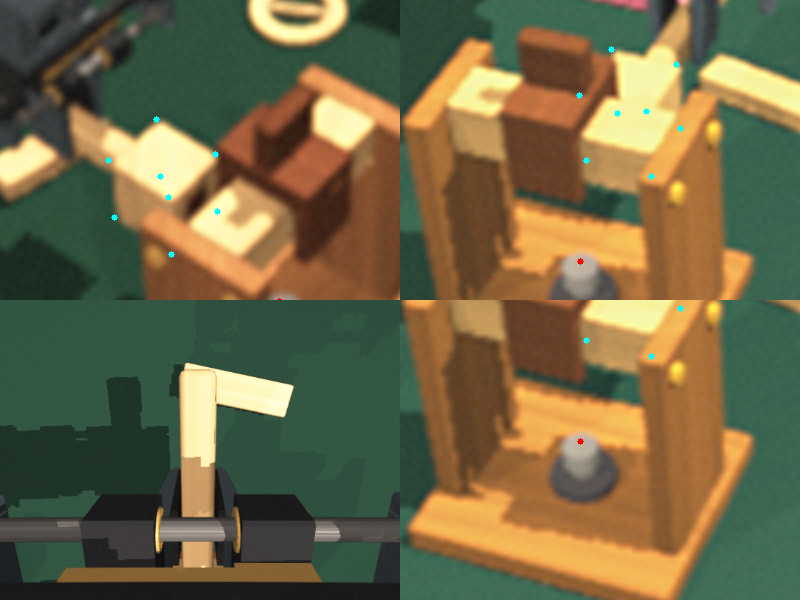

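drive_tool(
  plan=[
    [0, 0, 0, 15, 0, 0, 5],
    [0, 0, 0, 35, 0, 0, 5],
    [0, 0, 0, 55, 0, 0, 5],
    [0, 0, 0, 75, 0, 0, 5],
    [0, 0, 0, 92, 0, 0, 5],
    [0, 0, 0, 100, 0, 1, 5],
    [0, 0, 0, 100, 0, 1, 5],
    [0, 0, 0, 100, 0, 1, 5],
  ],
)

```text
time_s: 20.2
ee_pos: [514.2, -155.8, 95.0]
ee_rot: [66.1, 89.8, 155.5]
force: [0.5, -0.1, -2.8]
gripper_width: 19.9
```

drive_tool(
  plan=[
    [0, 0, 0, 0, 0, -16, 5],
    [0, 0, 0, 0, 0, -40, 5],
    [0, 0, 0, 0, 0, -30, 5],
    [0, 0, 0, 0, 0, -5, 5],
    [0, 0, 0, 0, 0, -3, 5],
    [0, 0, 0, 0, 0, -3, 5],
  ],
)

```text
time_s: 20.95
ee_pos: [513.8, -155.7, 92.1]
ee_rot: [66.7, 89.8, 156.1]
force: [0.1, 0.2, -3.1]
gripper_width: 19.4
```

```bash
python3 - <<'E'
from h import *
st=state();print(st['time_s'],st['ee_pos'],st['force'],st['torque'])
b=grab_frame('side'); cv2.imwrite('pics/sb.png',b[:,:,::-1])
w=grab_frame('wrist');cv2.imwrite('pics/wb.png',w[:,:,::-1])
a=cv2.resize(b[180:270,165:265],(800,720),interpolation=cv2.INTER_CUBIC)[:600,:,::-1]
cv2.imwrite('pics/c7.png',a)
E
```

```text
20.95 [ 513.81086402 -155.69705579   92.1121608 ] [ 0.10860977  0.20728794 -3.07336259] [0.11860446 0.08898204 0.01570851]
```

View pics/c7.png

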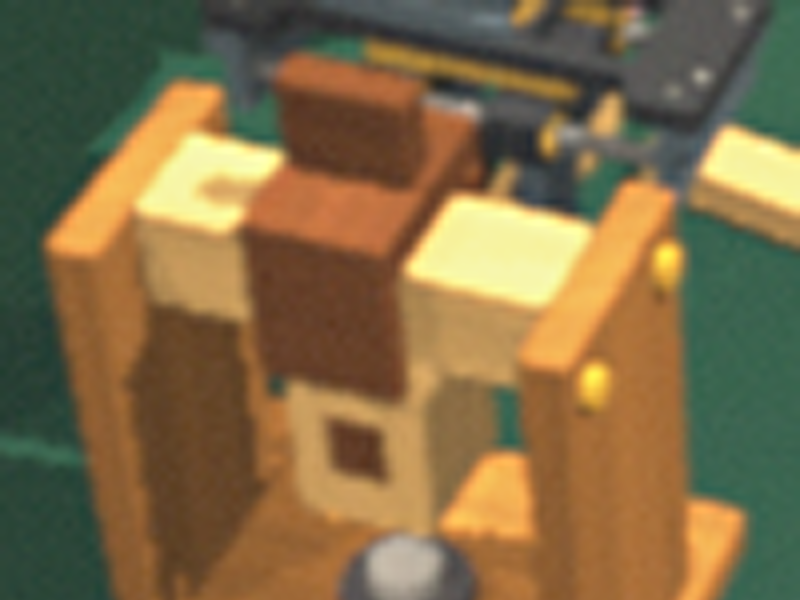

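```bash
python3 - <<'E'
from h import *
for z in (56,50,45,40): print(z,proj('side',[[612,-156,z]])[0].round(1))
a=cv2.cvtColor(cv2.imread('pics/side0.png'),cv2.COLOR_BGR2HSV);b=cv2.cvtColor(cv2.imread('pics/sb.png'),cv2.COLOR_BGR2HSV)
for im in (a,b):
    c=im[236:276,200:232]; m=((c[...,1]<70)&(c[...,2]>85)).astype(np.uint8)
    n,l,s,ce=cv2.connectedComponentsWithStats(m); k=1+s[1:,4].argmax(); print(s[k],ce[k]+[200,236])
E
```

```text
56 [215.2 245.3]
50 [215.4 246.9]
45 [215.5 248.1]
40 [215.7 249.4]
[  8   8  15  15 145] [214.57931034 251.23448276]
[  8  11  16  12 136] [214.88235294 252.45588235]
```

drive_tool(
  plan=[
    [0, 0, 0, 0, 0, -14, 5],
    [0, 0, 0, 0, 0, -38, 5],
    [0, 0, 0, 0, 0, -39, 5],
  ],
)

```text
time_s: 21.42
ee_pos: [512.6, -155.3, 50.7]
ee_rot: [69.5, 89.5, 158.9]
force: [0.3, -0.0, -2.7]
gripper_width: 19.6
```

drive_tool(
  plan=[
    [0, 0, 0, 0, 0, 15, 5],
    [0, 0, 0, 0, 0, 38, 5],
    [0, 0, 0, 0, 0, 43, 5],
    [0, 0, 0, 0, 0, 43, 5],
  ],
)

```text
time_s: 21.92
ee_pos: [512.7, -155.3, 94.3]
ee_rot: [69.4, 89.6, 158.8]
force: [0.4, -0.7, -3.3]
gripper_width: 19.7
```

```bash
python3 - <<'E'
from h import *
st=state();print(st['time_s'],st['ee_pos'],st['force'],st['torque'])
b=grab_frame('side'); cv2.imwrite('pics/sc.png',b[:,:,::-1])
w=grab_frame('wrist');cv2.imwrite('pics/wc.png',w[:,:,::-1])
for f in ('side0','sb','sc'):
    im=cv2.cvtColor(cv2.imread(f'pics/{f}.png'),cv2.COLOR_BGR2HSV)
    c=im[236:276,200:232]; m=((c[...,1]<70)&(c[...,2]>85)).astype(np.uint8)
    n,l,s,ce=cv2.connectedComponentsWithStats(m); k=1+s[1:,4].argmax(); print(s[k],ce[k]+[200,236], im[238:256,215,2])
# mallet handle's end in wrist images: before/after blows; w at c6 is not saved, use wb,wc
for f in ('wb','wc'):
    im=cv2.imread(f'pics/{f}.png').astype(int); col=im[:160,277,:]; print(f,np.abs(np.diff(col.sum(1))).argsort()[-4:], )
# mallet dark peg mark (head front): brown square in side view
for f in ('sb','sc'):
    im=cv2.imread(f'pics/{f}.png'); c=im[228:250,198:222].sum(2); print(f); print(c[::2,::2])
E
```

```text
21.925 [ 512.66068759 -155.3456744    94.32868217] [ 0.39967829 -0.71971683 -3.28024805] [0.12068335 0.05466672 0.00869276]
[  8   8  15  15 145] [214.57931034 251.23448276] [242 239 234 238 242 221 187 186 186 189 189 172 152 147 147 137 119  92]
[  8  11  16  12 136] [214.88235294 252.45588235] [201 203 201 201 199 200 200 194 173 180 194 193 193 194 190 177 158 140]
[  8  11  16  12 134] [214.94776119 252.39552239] [205 203 203 204 202 203 200 179 171 189 195 192 194 193 190 175 158 140]
wb [98 97 96 95]
wc [98 97 95 96]
sb
[[241 272 430 326 274 254 215 202 209 402 449 334]
 [332 380 457 452 456 456 409 341 321 429 360 308]
 [347 381 451 439 314 352 430 443 450 447 341 311]
 [329 336 438 443 263 188 197 272 451 461 352 314]
 [320 321 419 451 287 199 198 260 446 452 357 308]
 [316 314 428 443 354 232 191 224 431 453 387 318]
 [259 317 414 449 456 452 429 347 433 452 406 310]
 [312 314 360 439 449 457 453 457 446 448 420 309]
 [326 327 319 344 434 422 449 451 453 450 421 427]
 [297 297 313 320 314 320 342 361 402 450 422 378]
 [305 306 301 293 326 342 341 494 546 534 468 287]]
sc
[[249 239 433 326 263 248 209 199 226 384 366 315]
 [336 367 460 448 277 263 303 307 310 393 342 316]
 [344 376 436 452 297 194 189 263 449 444 355 313]
 [328 342 438 461 315 200 194 240 439 461 374 311]
 [318 296 433 458 359 236 194 215 429 460 396 315]
 [308 317 428 453 459 448 445 353 435 457 408 308]
 [241 326 390 462 453 463 462 459 463 465 416 305]
 [306 316 321 344 407 486 473 468 455 463 429 362]
 [319 323 327 357 491 410 347 354 399 464 420 511]
 [294 307 311 319 316 330 351 356 390 393 343 397]
 [306 302 296 298 325 333 337 492 546 551 511 305]]
```

```bash
python3 - <<'E'
from h import *
S={}
fr=[cv2.imread('pics/sc.png')]+[grab_frame('side')[:,:,::-1] for _ in range(3)]
sc=np.mean(fr,0).astype(np.uint8)
for f,im in (('0',cv2.imread('pics/side0.png')),('c',sc)):
    s=cv2.cvtColor(im,cv2.COLOR_BGR2HSV)[238:262,213:218,1].astype(float).mean(1); print(f,s.round(0).astype(int).tolist())
    i=np.where((s[:-1]>=90)&(s[1:]<90))[0][0]; print('edge',238+i+(s[i]-90)/(s[i]-s[i+1]))
o=np.array(camera_info('side')['origin']); d=np.array([612,-156])-o[:2]; d/=np.linalg.norm(d)
for z in (56,53,46,42.5,40):
    print(z,proj('side',[[612+13*d[0],-156+13*d[1],z],[612-13*d[0],-156-13*d[1],z]]).round(2).tolist())
E
```

```text
0 [167, 171, 172, 171, 154, 104, 47, 31, 34, 37, 38, 38, 34, 35, 36, 35, 31, 28, 24, 23, 20, 18, 99, 160]
edge 243.2491349480969
c [137, 135, 136, 136, 135, 136, 144, 161, 114, 42, 33, 36, 36, 36, 37, 36, 36, 34, 28, 21, 17, 17, 98, 161]
edge 246.32869080779943
56 [[214.77, 242.01], [215.58, 248.68]]
53 [[214.87, 242.79], [215.68, 249.46]]
46 [[215.09, 244.58], [215.9, 251.26]]
42.5 [[215.19, 245.48], [216.0, 252.15]]
40 [[215.27, 246.11], [216.08, 252.79]]
```

drive_tool(
  plan=[
    [0, 3, 0, -4, 0, 1, 5],
    [0, 3, 0, -4, 0, 1, 5],
    [0, 3, 0, -4, 0, -44, 5],
    [0, 3, 0, -4, 0, -48, 5],
    [0, 3, 0, -4, 0, -20, 5],
    [0, 3, 0, -4, 0, 0, 5],
    [0, 3, 0, -4, 0, 0, 5],
  ],
)

```text
time_s: 23.05
ee_pos: [508.5, -155.3, 94.6]
ee_rot: [87.7, 86.6, 177.1]
force: [-0.5, -0.1, -3.9]
gripper_width: 19.5
```

```bash
cat > pk.py <<'E'
from h import *
st=state();print(st['time_s'],st['ee_pos'],st['force'],st['torque'],st['gripper_width'])
fr=[grab_frame('side')[:,:,::-1] for _ in range(3)]
sc=np.mean(fr,0).astype(np.uint8); cv2.imwrite('pics/sd.png',sc)
s=cv2.cvtColor(sc,cv2.COLOR_BGR2HSV)[238:262,213:218,1].astype(float).mean(1); print(s.round(0).astype(int).tolist())
i=np.where((s[:-1]>=90)&(s[1:]<90))[0][0]; print('edge',238+i+(s[i]-90)/(s[i]-s[i+1]))
c=sc[228:250,198:222].astype(int).sum(2); print(c[::2,::2])
E
python3 pk.py
```

```text
23.05 [ 508.53043904 -155.27410066   94.57489929] [-0.46708961 -0.09329281 -3.85930344] [0.07906017 0.07849232 0.02588928] 19.527841729388896
[137, 137, 136, 141, 155, 167, 175, 174, 112, 40, 33, 36, 37, 37, 36, 37, 36, 33, 27, 22, 17, 17, 99, 161]
edge 246.30640668523677
[[248 174 400 342 243 198 208 209 225 353 398 306]
 [336 352 445 474 339 194 187 178 278 400 399 313]
 [338 366 444 468 351 203 198 212 426 457 408 311]
 [327 340 423 466 401 304 249 208 418 470 437 311]
 [315 292 401 461 462 470 463 436 449 467 442 314]
 [234 311 380 459 465 466 472 467 468 464 443 307]
 [241 328 324 346 363 470 469 471 469 463 436 364]
 [307 320 318 324 459 508 512 506 483 490 465 472]
 [317 319 328 329 451 420 377 389 402 498 515 532]
 [298 303 310 309 314 324 347 350 388 394 342 395]
 [306 302 292 297 323 339 330 495 546 549 508 305]]
```

```bash
python3 - <<'E'
from h import *
st=state(); w=grab_frame('wrist')[:,:,::-1]; cv2.imwrite('pics/wd.png',w)
c=camera_info('wrist'); H=np.linalg.inv(np.array(c['hand_eye'])); K=np.array(c['intrinsics'])
def pr(p):
    q=H[:3,:3]@p+H[:3,3]; v=q[:2]/q[2]; v*=1+c['k1']*(v@v); return K[:2,:2]@v+K[:2,2]
for f in ('w2b','wb','wc','wd'):
    im=cv2.imread(f'pics/{f}.png')
    if im is None: continue
    s=im[:160,272:280].astype(int).sum(2).mean(1); d=np.abs(np.diff(s)); print(f,[(int(i),int(d[i])) for i in np.argsort(d)[-4:]])
Rm=R.from_euler('xyz',st['ee_rot'],degrees=True).as_matrix()
for t in (0,2,4,6,8,10,12):  # head up tilt: handle end goes down(tool +x)
    a=np.radians(t); pt=lambda lx,lz: np.array([-19-(-lx*0+0),0,0])+np.array([ -(lz*np.cos(a)+lx*np.sin(a)), -(lx*np.cos(a)-lz*np.sin(a)),0])
    # lx along mallet +x rel. to grip, lz up; tool x=-up, tool y=-mallet x
    sq=np.array(st['ee_pos'])+Rm@pt(124,0)
    hb=np.array(st['ee_pos'])+Rm@pt(97,-35)
    print(t,'handle end row',pr(pt(-80,12)).round(1),'front sq side px',proj('side',sq)[0].round(1),'face centre',hb.round(1))
b=cv2.imread('pics/sd.png').astype(int).sum(2)[224:245,200:220]; m=b<250; r,cc=np.nonzero(m[2:]); print('dark px',list(zip((r+226).tolist(),(cc+200).tolist()))[:60])
E
```

```text
wb [(98, 22), (97, 48), (96, 134), (95, 207)]
wc [(98, 23), (97, 62), (95, 118), (96, 212)]
wd [(0, 59), (99, 64), (97, 93), (98, 255)]
0 handle end row [277.  102.2] front sq side px [210.3 237.7] face centre [ 603.3 -155.9   70.5]
2 handle end row [276.9 101. ] front sq side px [210.1 236.6] face centre [ 604.7 -155.9   73.8]
4 handle end row [276.9 100.2] front sq side px [209.9 235.4] face centre [ 606.  -156.    77.2]
6 handle end row [276.9  99.7] front sq side px [209.8 234.2] face centre [ 607.1 -156.    80.6]
8 handle end row [276.9  99.4] front sq side px [209.7 232.9] face centre [ 608.1 -156.    84.1]
10 handle end row [276.9  99.5] front sq side px [209.6 231.6] face centre [ 609.  -156.    87.6]
12 handle end row [276.9  99.8] front sq side px [209.5 230.3] face centre [ 609.8 -156.    91.1]
dark px [(226, 200), (226, 201), (226, 202), (226, 203), (226, 204), (226, 205), (226, 206), (226, 207), (226, 208), (226, 209), (226, 210), (226, 211), (226, 212), (226, 213), (226, 214), (227, 200), (227, 201), (227, 204), (227, 205), (227, 206), (227, 207), (227, 208), (227, 209), (227, 210), (227, 211), (227, 212), (227, 213), (227, 214), (228, 200), (228, 206), (228, 207), (228, 208), (228, 209), (228, 210), (228, 211), (228, 212), (228, 213), (228, 214), (229, 200), (229, 207), (229, 208), (229, 209), (229, 210), (229, 211), (229, 212), (229, 213), (229, 214), (230, 207), (230, 208), (230, 209), (230, 210), (230, 211), (230, 212), (230, 213), (231, 207), (231, 208), (231, 209), (231, 210), (231, 211), (231, 212)][ WARN:0@1.826] global loadsave.cpp:275 findDecoder imread_('pics/w2b.png'): can't open/read file: check file path/integrity
```

drive_tool(
  plan=[
    [0, 0, 0, 0, 0, -10, 5],
    [0, 0, 0, -4, 0, -16, 5],
    [0, 0, 0, -25, 0, -16, 5],
    [0, 0, 0, -50, 0, -16, 5],
    [0, 0, 0, -75, 0, -16, 5],
    [0, 0, 0, -100, 0, -14, 5],
    [0, 2, 0, -103, 20, -10, 5],
    [0, 4, 0, -103, 60, -10, 5],
    [0, 6, 0, -103, 100, -10, 5],
    [0, 6, 0, -103, 140, -10, 5],
  ],
)

```text
time_s: 24.5
ee_pos: [404.7, -13.8, 81.8]
ee_rot: [89.2, 80.4, 178.6]
force: [0.1, 0.1, -3.6]
gripper_width: 19.5
```

drive_tool(
  plan=[
    [0, 0, 0, 0, 25, 0, 5],
    [0, 0, 0, 0, 36, 0, 5],
    [0, 0, 0, 0, 36, -10, 5],
    [0, 0, 0, 0, 36, -25, 5],
    [0, 0, 0, 0, 36, -35, 5],
    [0, 0, 0, 0, 36, -40, 5],
    [0, 0, 0, 0, 36, -40, 5],
  ],
)

```text
time_s: 25.38
ee_pos: [404.6, 21.9, 41.5]
ee_rot: [89.2, 80.3, 178.6]
force: [0.1, 0.4, -2.9]
gripper_width: 19.4
```

```bash
python3 - <<'E'
from h import *
st=state();print(st['time_s'],st['ee_pos'],st['force'],st['torque'],R.from_euler('xyz',st['ee_rot'],degrees=True).as_matrix().round(3).tolist())
Rm=R.from_euler('xyz',st['ee_rot'],degrees=True).as_matrix()
g=st['ee_pos']-19*Rm[:,0]; y=np.degrees(np.arctan2(-Rm[0,2],Rm[1,2]))
out=[]
for n in ('scene','side'):
    im=cv2.resize(grab_frame(n)[:,:,::-1],None,fx=4,fy=4,interpolation=cv2.INTER_CUBIC)
    M=np.array([(97+sx*27,sy*25,z-35) for sx in(-1,1) for sy in(-1,1) for z in(0,60)])@R.from_euler('z',y,degrees=True).as_matrix().T+g
    pp=proj(n,M)*4
    for p in pp: cv2.circle(im,tuple(int(t) for t in p),3,(255,255,0),-1)
    cx,cy=pp.mean(0).astype(int); out.append(im[cy-300:cy+300,cx-200:cx+200])
cv2.imwrite('pics/c8.png',np.hstack(out)); print(g-[0,0,35])
E
```

```text
25.375 [404.57845847  21.86873695  41.51532546] [ 0.10902295  0.40898097 -2.94872428] [ 0.11204002 -0.05369245 -0.0089623 ] [[-0.168, -0.986, 0.012], [0.004, 0.011, 1.0], [-0.986, 0.168, 0.002]]
[407.77298265  21.7886362   25.24467673]
```

View pics/c8.png

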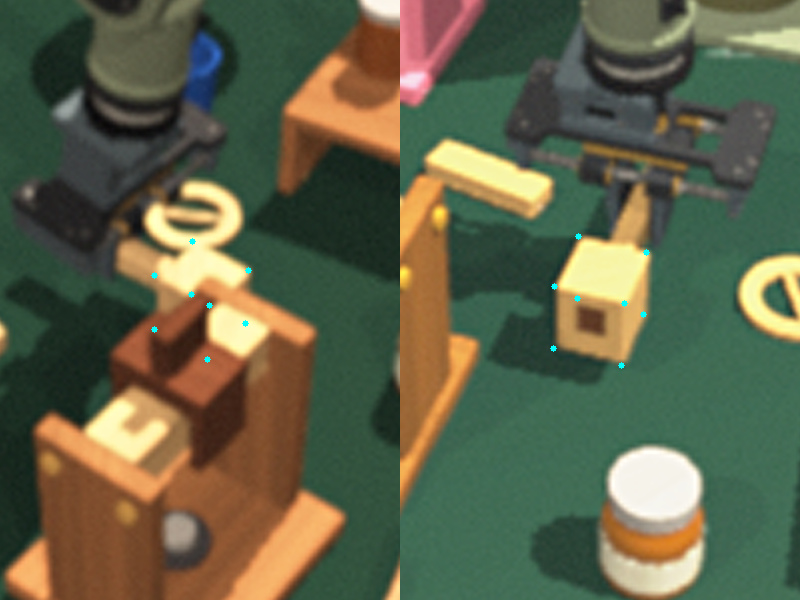

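drive_tool(
  plan=[
    [0, 0, 0, 0, 0, -10, 5],
    [0, 0, 0, 0, 0, -19, 5],
    [0, 0, 0, 0, 0, -22, 5],
    [0, 0, 0, 0, 0, -24, 5],
    [0, 0, 0, 0, 0, -25, 5],
    [0, 0, 0, 0, 0, -26, 5],
    [0, 0, 0, 0, 0, -26, 5],
  ],
)

```text
time_s: 26.35
ee_pos: [405.1, 22.1, 16.1]
ee_rot: [89.2, 80.4, 178.5]
force: [-0.4, 0.2, -2.9]
gripper_width: 19.6
```

drive_tool(
  plan=[
    [0, 0, 0, 0, 0, -1, 5],
    [0, 0, 0, 0, 0, -2, 5],
    [0, 0, 0, 0, 0, -2, 5],
  ],
)

```text
time_s: 26.72
ee_pos: [405.1, 22.1, 14.7]
ee_rot: [89.2, 80.4, 178.5]
force: [-1.6, -0.3, 4.0]
gripper_width: 19.6
```

drive_tool(
  plan=[
    [0, 0, 0, 0, 0, 0, 22],
    [0, 0, 0, 0, 0, 0, 26],
    [0, 0, 0, 0, 0, 0, 40],
    [0, 0, 0, 0, 0, 0, 60],
    [0, 0, 0, 0, 0, 20, 60],
    [0, 0, 0, 0, 0, 60, 60],
    [0, 0, 0, 0, 0, 110, 60],
    [0, -5, 0, -20, 0, 160, 60],
    [0, -10, 0, -40, 0, 200, 60],
  ],
  grip_force=10,
)

```text
time_s: 27.85
ee_pos: [365.3, 22.1, 216.5]
ee_rot: [-69.0, 89.3, 20.4]
force: [-0.1, -0.4, 1.2]
gripper_width: 60.0
```

```bash
cat > fin.py <<'E'
from h import *
st=state();print(st['time_s'],st['ee_pos'],st['force'])
S=np.array([560,420]); 
fr={n:grab_frame(n) for n in ('scene','side','wrist')}
for n in fr: cv2.imwrite(f'pics/fin_{n}.png',fr[n][:,:,::-1])
for l in ('mallet','saddle_seat','mallet_grip'):
    o=[]
    for n in ('scene','side'):
        r=place_of(n,l); print(l,n,[((np.array(k['location'])*S).round(1).tolist(),round(k['p'],2)) for k in r[:2]])
        if r: o.append((n,np.array(r[0]['location'])*S,None))
    if len(o)==2: print(l,*tri(o))
# mallet head outline overlay in side: level model at (502,20)
for n in ('scene','side'):
    M=np.array([(502+sx*27,21+sy*25,z) for sx in(-1,1) for sy in(-1,1) for z in(0,60)]); print(n,proj(n,M).round(1).tolist())
    im=cv2.cvtColor(fr[n][:,:,::-1].copy(),cv2.COLOR_BGR2HSV)
    pts=proj(n,M); x0,y0=(pts.min(0)-10).astype(int); x1,y1=(pts.max(0)+10).astype(int)
    m=((im[...,0]<35)&(im[...,2]>110))[y0:y1,x0:x1]
    print(n,x0,y0); print('\n'.join(''.join('#' if v else '.' for v in r) for r in m))
E
python3 fin.py
```

```text
27.85 [365.28723005  22.07584575 216.54963766] [-0.0723972  -0.35882681  1.19724562]
mallet scene [([403.8, 227.7], 0.55), ([297.0, 240.1], 0.54)]
mallet side [([286.1, 247.2], 0.94)]
mallet [787.42200151  68.3222376  235.669422  ] [18.5, 23.0]
saddle_seat scene [([291.7, 241.6], 0.86), ([288.0, 287.6], 0.41)]
saddle_seat side [([209.6, 204.8], 0.96)]
saddle_seat [ 616.3151035  -156.88731378  201.3784974 ] [0.8, 0.8]
mallet_grip scene [([276.3, 213.3], 0.92)]
mallet_grip side [([294.5, 214.7], 0.63)]
mallet_grip [427.78244595  14.85011624  60.15869917] [0.3, 0.4]
scene [[284.2, 235.6], [284.1, 222.5], [293.3, 226.9], [293.6, 213.9], [297.6, 243.1], [298.0, 230.0], [306.6, 234.1], [307.3, 221.0]]
scene 274 203
........#########################..........
........#######.........#########..........
.........########.......#########..........
.........#######################...........
..........#####################............
...........###################.............
............#################..............
##............############.................
####.................#.......
[... 3509 characters left out ...]
........####################............
...........###################.............
...........###################.............
............##################.............
...............##############..............
...................##########..............
.......................#####...............
...........................................
...........................................
...........................................
...........................................
...........................................
...........................................
...........................................
...........................................
...........................................
```

```bash
python3 pk.py | sed -n 1,3p; python3 - <<'E'
from h import *
im=grab_frame('side')
S=np.array([560,420])
for l,b in {'glue_bottle':(145,237),'varnish_jar':(298,301),'blue_cup':(379,221),'offcut':(259,205),'rosette':(335,234),'sanding_block':(214,313),'pliers':(355,342)}.items():
    print(l,b,[(np.array(r['location'])*S).round(0).tolist() for r in place_of('side',l)[:2]])
# handle outline, side view: level vs nose-up 6 deg
h=cv2.cvtColor(im[:,:,::-1].copy(),cv2.COLOR_BGR2HSV); m=((h[...,0]<35)&(h[...,2]>110))
for x in (345,385,425):
    for t in (0,5):
        dz=(x-502)*np.sin(np.radians(t)); print(x,t,proj('side',[[x,11,47+dz],[x,31,47+dz]]).round(1).tolist())
for r in range(194,226,4): 
    k=np.nonzero(m[r,275:330])[0]+275; print(r,k.min() if len(k) else None,k.max() if len(k) else None)
st=state(); w=grab_frame('wrist'); print(st['ee_pos'])
hw=cv2.cvtColor(w[:,:,::-1].copy(),cv2.COLOR_BGR2HSV); mw=((hw[...,0]<35)&(hw[...,2]>110))
E
```

```text
28.3 [365.29008589  22.06947513 213.36875507] [-0.40945652 -0.29285938  0.57314387] [ 0.08031014 -0.15006231  0.03409077] 59.84498862030319
[167, 169, 170, 168, 165, 167, 175, 174, 112, 40, 32, 36, 37, 37, 37, 37, 36, 33, 28, 22, 15, 16, 99, 159]
edge 246.3091922005571
glue_bottle (145, 237) [[146.0, 235.0]]
varnish_jar (298, 301) [[299.0, 298.0]]
blue_cup (379, 221) [[377.0, 221.0]]
offcut (259, 205) [[255.0, 207.0]]
rosette (335, 234) [[338.0, 234.0]]
sanding_block (214, 313) [[215.0, 312.0]]
pliers (355, 342) [[356.0, 343.0]]
345 0 [[300.6, 201.2], [306.8, 202.5]]
345 5 [[300.4, 204.6], [306.6, 205.9]]
385 0 [[297.0, 209.2], [303.3, 210.6]]
385 5 [[296.8, 211.7], [303.2, 213.1]]
425 0 [[293.2, 217.5], [299.7, 218.9]]
425 5 [[293.1, 219.2], [299.6, 220.6]]
194 None None
198 304 304
202 301 309
206 275 308
210 297 306
214 295 305
218 293 303
222 291 301
[365.12122426  22.08095223 214.75244112]
```

drive_tool(
  plan=[
    [0, -4, 0, 10, -30, 0, 60],
    [0, -8, 0, 20, -65, 0, 60],
    [0, -12, 0, 30, -100, 0, 60],
    [0, -15, 0, 40, -135, -15, 60],
    [0, -15, 0, 50, -165, -45, 60],
    [0, -15, 0, 60, -177, -75, 60],
    [0, -15, 0, 65, -177, -95, 60],
    [0, -15, 0, 65, -177, -100, 60],
    [0, -15, 0, 65, -177, -100, 60],
  ],
)

```text
time_s: 30.02
ee_pos: [430.1, -154.8, 115.0]
ee_rot: [-88.5, 74.6, 0.9]
force: [0.2, -0.7, -0.8]
gripper_width: 60.0
```

```bash
python3 - <<'E'
from h import *
st=state(); w=grab_frame('wrist')[:,:,::-1]; cv2.imwrite('pics/wp.png',w); print(st['time_s'],st['ee_pos'])
for z in (30,40,42.5,45): print(z,proj('wrist',[[612,-156,z],[612-13,-156,z],[612+13,-156,z],[612-24,-156,z],[612+24,-156,z]],st).round(1).tolist())
c=proj('wrist',[[612,-156,40]],st)[0].astype(int); x,y=c
if 30<x<530 and 0<=y<420:
    h=cv2.cvtColor(w,cv2.COLOR_BGR2HSV)[max(0,y-35):y+40,x-36:x+36]
    print(max(0,y-35),x-36)
    print('\n'.join(''.join('#' if s[1]>80 else str(min(9,s[2]//26)) for s in r) for r in h))
E
```

```text
30.025 [ 430.11497241 -154.79727766  115.01781825]
30 [[276.4, 354.5], [276.3, 345.5], [276.5, 363.1], [276.2, 337.7], [276.6, 370.1]]
40 [[276.5, 363.8], [276.3, 354.8], [276.6, 372.4], [276.2, 346.9], [276.7, 379.5]]
42.5 [[276.5, 366.2], [276.4, 357.2], [276.6, 374.8], [276.2, 349.3], [276.7, 381.9]]
45 [[276.5, 368.6], [276.4, 359.6], [276.6, 377.3], [276.3, 351.7], [276.7, 384.3]]
328 240
333323333333333333333333333233333333333333333333333333233333333333333333
333333333333333333333233333333333333333333233333333333333333333332333333
323333333333332333333323333333333333323333333333333332332332323333233333
233333223233322333233333333233332233333233323333333332333333333333233332
222222222323222222222222222322222322232332222232223233222323332333232223
222222222222222222222222222222222222222222222222222222222222222222222222
222222222222222222222222222222222222222222222222222222222222222222222222
222222222222222222222222222222222222222222222222222222222222222222222222
222222222222222222222222222222222222222222222222222222222222222222222222
2222222222222222222222222222222222222222222222
[... 4071 characters left out ...]
###########################################
########################################################################
11#111111011111111111110111110111011111111111011111#111111011111111#1111
000000000000000000001100000000001000100000000001101000000000100000000000
00000000000000110000#000000000000000000001000010010010101000100000000000
010000000000000000010000010000000000000000000000000000000000000101000000
010010000100001000000000001000000000010000000100000010000000100000100000
000000000000000100000000000100100000000000110000000000000000000011000010
010100000000000100001000000100001001000010001000000000001000000100000000
0001#0000000010000000000000000000000000000000100100100010000000000000000
```

The wrist view puts the peg head's far edge at row 370.8. With the offset taken from the fixed collar (about −1.8 px), a peg at z = 40 mm should appear at row 370.6, and one at 42.5 mm at row 373. So the peg is on its stop. Nothing is touching the robot, so I'm handing in.

```bash
python3 -c "
from h import *
print(env.job_done()); print(state()['time_s'])"
```

```text
the job is handed in; nothing more can be done
None
the job is handed in; nothing more can be done
```

I placed the saddle astride the brown jig's beam and let go of it. I then pulled the mallet out by its head, took it again by the handle, and struck the peg with three brisk blows. Finally I stood the mallet on the open bench at about (502, 21) mm and handed in at about 30 s. No verdict is reported.

**Saddle:** it looked level and seated in the pictures after I released it. The last network fix put its seat at (616, −157, 201) mm, a few mm off my beam estimate of (612, −155, 195). The same networks gave the beam top itself as (613, −162, 201) at the start, so I took the height difference as network error.

**Peg:**
- The side view alone showed about 12 mm of travel, on top of an unknown start of up to 3 mm, so it could not settle whether the peg was down.
- Blows two and three did not move the peg further.
- A closer wrist view, compared with the fixed collar, put the peg top at about 40 mm, which is fully down.

**Mallet:** blows two and three pivoted it about 9° in the grip. I corrected for most of that before setting it down. Afterwards its head and handle outline matched an upright model to about 1 px in the side view. The network's fixes for it disagreed: the grip point came out about 25 mm too high and the scene-view origin was wrong, so I relied on the outline.

**Bystanders:** every one was within about 5 px of its starting place in the side view, and none had tipped.

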